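Unscrew the storage jar's lid and lay it on the plate

TASK

Open the big stoneware storage jar: unscrew its wooden knob lid (anticlockwise from above, about one and a half turns) until the thread lets go, lift it straight off, and set it down gently, knob up, in the middle of the single dinner plate. Leave it resting there, and do not knock or shift the glasses, mugs and small jar standing around.

Things in the scene. Friction and masses are not known exactly. Their poses are not given: they have to be found in the camera images.
- lid: The jar's screw lid, plain brown wood, loose, 0.1 to 0.25 kg: a round cap, 81 mm in diameter, 33 mm high, with a round knob rising from its middle; 67 mm high in all. Origin: centre of the skirt's lower edge; z is the axis, up. Screwed down, its origin lies 128 mm above the jar's; it comes free about 15 mm higher. Let go at any point of the thread, it stays where it is.
- knob (a point): The middle of the lid's round knob (40 mm in diameter, 34 mm high, gripped from above at any yaw), on the lid's axis, 53 mm above the lid's origin, 20 mm above the cap's top, 14 mm below the knob's top: the height to grip.
- jar: The storage jar, white stoneware, 110 mm in diameter, held fast in a dark wooden stand 150 x 150 x 35 mm screwed to the worktop; it cannot move. Origin: centre of the stand's underside, on the worktop; z is the jar's axis. Above the shoulder (122 mm) stands the threaded neck, 70 mm in diameter over the thread, to the rim at 155 mm.
- jar_rim (a point): Centre of the jar's mouth, at its rim. The thread is right-handed, 10 mm pitch: the lid unscrews anticlockwise seen from above, climbs 10 mm per turn (the hand should rise with it), turns easily (under 0.5 N m) with 1 to 2 mm of play, and is free after 1.4 to 1.6 turns; before that the thread holds it down.
- plate: The single white dinner plate lying on the worktop, loose, 0.5 kg, 220 mm in diameter, 18 mm high at its rim; its flat middle is 130 mm across and 5 mm above its origin, the centre of its underside. (The tall stack of plates at the side is another thing.)
- small_jar: Bystander: small closed glass jar, 52 mm in diameter, 95 mm high, between jar and plate. Origin: centre of its underside.
- mug_a: Bystander: glass mug, 80 mm in diameter, 90 mm high, at the far edge. Origin: centre of its underside.
- mug_b: Bystander: glass mug, 80 mm in diameter, 90 mm high, on the left. Origin: centre of its underside.
- glass_a: Bystander: stemmed glass standing upside down, 94 mm in diameter, 145 mm high, far left. Origin: centre of its underside.
- glass_b: Bystander: stemmed glass standing upside down, 94 mm in diameter, 145 mm high, far right. Origin: centre of its underside.
Things that resemble listed ones, but are neither listed nor needed, are in the scene too. Of the things that look like the lid, the largest one is meant.

How it is judged (in metres and radians):
On the way, in this order (a step that is already met when the one before it is completed fails the run):
1. the lid has climbed more than 6 mm on its thread, upright over the jar (z of lid in the frame of jar between 0.134 and 0.148 m and horizontal distance between lid and jar below 0.008 m and angle between lid's own z axis and vertical below 0.15 rad), for 0.5 s.
2. the lid is clear above the jar's rim, upright (height (world z) of lid above 0.158 m and angle between lid's own z axis and vertical below 0.5 rad), for 0.1 s.
At the end, for the whole second after the job is handed in: The lid rests upright (within 0.1 rad), knob up, flat on the dinner plate, its axis within 35 mm of the plate's centre, at rest, with the plate flat on the worktop (horizontal distance between lid and plate below 0.035 m and z of lid in the frame of plate between 0 and 0.01 m and angle between each of lid, plate's own z axis and vertical below 0.1 rad and height (world z) of plate below 0.006 m and linear speed of lid below 0.02 m/s); the robot touches nothing.
It fails at once if the lid falls or is slammed onto the plate: it moves faster than 0.5 m/s within 30 mm of the plate's top (linear speed of lid above 0.5 m/s and horizontal distance between lid and plate below 0.12 m and z of lid in the frame of plate below 0.035 m).
It fails at once if a glass, a mug or the small jar is shifted more than 30 mm (distance of any of small_jar, mug_a, mug_b, glass_a, glass_b from where it was at the start of the episode above 0.03 m).
It fails at once if a glass, a mug or the small jar is tipped (angle between any of small_jar, mug_a, mug_b, glass_a, glass_b's own z axis and vertical above 0.4 rad).
It also fails if it takes over 70 s, if anything falls off the work surface, if the arm or the gripper's body presses on something with over 40 N, if the wrist force passes 120 N, or if a joint passes its speed limit or range.

ROBOT

A 6-joint arm with a two-finger parallel gripper is mounted at the origin on the work surface. World frame = base frame: x ahead of the robot, y to its left, z up, the work surface at z = 0. Lengths are in mm, angles in rad, forces in N, time in s.
With the tool pointing down it reaches from about 300 to 775 mm from the base axis. Payload 14.6 kg.
Tool frame: the origin (TCP) lies between the finger pads; the fingertips stand 19 mm ahead of it and the grasp point (between the pads) is the TCP; x points along the fingers, y is the direction in which the jaws open and shut, and the axes are right-handed (so a half turn about x gives the same grasp; the last joint's range is limited). The gripper opens to 94 mm and grips with 3 to 60 N. Pads are 16 mm wide; open, the fingers measure 119 mm over their backs; the gripper's body (75 mm by 177 mm) begins 78 mm behind the grasp point.
Start: joints at [-1.366, 0.3, 1.521, -0, 1.321, -0.067], TCP at [147.649, -529.801, 224.446] pointing down, gripper open.
Joint ranges: [-3.03, 3.03], [-0.79, 2.21], [0.23, 2.52], [-1.04, 4.18], [0, 3.07], [-2.55, 2.55]. Speed limits (rad/s): [2.22, 2.22, 2.57, 3.14, 3.14, 3.14].

INTERFACE

Orientations are given as [roll, pitch, yaw] about the fixed x, y, z axes, in that order (R = Rz(yaw) Ry(pitch) Rx(roll)).
In Python, from cell import manip gives the robot as it stands.
- The arm moves only by the tool jog_arm, never from a script. Its argument "series" is one flat list of numbers, 7 for each row, row after row: the turn, a rotation vector about the world's x, y, z in rad, then the shift along the world's x, y, z in m, then the opening, from -1 (shut) to 1 (fully open). A call has 1 to 20 rows; each row is the pose to reach, as a shift and turn from the pose commanded when the call began; what a row does not reach only later rows make up. A row lasts 1/8 s, in which the tool goes at most 62.5 mm and 10.7 degrees, less where a joint would pass 70% of its speed; a pose out of reach is approached as far as the arm can. A call with a gripper value outside its range is refused whole. The fingers move at their own pace and stop on an object; "squeeze" is the grip in N (left out, the last holds). Time passes only in rows, so rows that repeat a pose let the fingers close. It gives the time, the measured TCP pose, the force and the opening at its end, in the units of the state.
- manip.read_state(): the state, without advancing time (a new reading comes with each control period).
- manip.camera(name): name is "scene" or "top" or "wrist"; returns a dict with "color" (384x512x3 uint8, blue, green, red), "range_z" (384x512 float32, mm along the optical axis (not along the pixel's ray), 0 where there is no reading), "fx", "fy", "cx", "cy" (pixels), "pose" (4x4, takes a point from camera to world coordinates); the wrist camera has in their place "mount" (4x4, takes a point from camera to tool coordinates, whose origin is the TCP and whose axes are the tool frame's). Camera axes: x right, y down, z forward; pixel columns grow to the right and rows downward; lengths in mm; the calibration is good to about 2 mm. A picture is of the moment at which its call begins: read the wrist's pose just before it.
- manip.sign_off(): hands the job in, once; it reports no verdict.
The state is a dict: "clock": time; "joints": joint angles; "qd": joint speeds; "effort": joint torques, N m; "eef_pos": TCP position; "eef_rot": TCP orientation; "wrist_force": force on the tool from outside, world axes, zero at the start; "moment": the same for the moment, N m; "finger_gap": finger opening in mm.
Only numpy, scipy, OpenCV 4.12 (cv2) and the standard library are available. Lean on these libraries where they do the work, as an engineer would, in place of code of your own. Each camera call takes 0.05 s, during which the arm holds its last target.

## Working session

There is one attempt and no reset: what is moved stays moved. The work goes in short steps, Python scripts to look and compute and a tool call to move; the robot and the scene stay as the last step left them, time stands still between calls to the robot, and variables do not carry over. Pictures are saved under pics/ and viewed, and the job is handed in when it is done.

Besides the shell and the picture viewer there is one more tool, called after "Emit:" as a command line: name --argument value ..., lists and objects as JSON in quotes. jog_arm: Moves the arm, as the interface text tells. Its arguments: {"type":"object","properties":{"series":{"type":"array","items":{"type":"number"}},"squeeze":{"type":"number"}},"required":["series"]}

```bash
ls; mkdir -p pics
cat > h.py <<'E'
import numpy as np,cv2,pickle
from cell import manip
def grab(n,tag):
    s=manip.read_state(); c=manip.camera(n)
    c['state']=s
    pickle.dump(c,open(f'{tag}.pkl','wb')); cv2.imwrite(f'pics/{tag}.png',c['color']); return c
def cloud(c):
    z=c['range_z']; v,u=np.mgrid[:z.shape[0],:z.shape[1]]
    P=np.stack([(u-c['cx'])/c['fx']*z,(v-c['cy'])/c['fy']*z,z,np.ones_like(z)],-1)
    if 'pose' in c: T=np.array(c['pose'])
    else:
        from scipy.spatial.transform import Rotation as R
        s=c['state'];T=np.eye(4);T[:3,:3]=R.from_euler('xyz',s['eef_rot']).as_matrix();T[:3,3]=s['eef_pos'];T=T@np.array(c['mount'])
    W=(P@T.T)[...,:3]; W[z<=0]=np.nan
    return W
E
python3 - <<'E'
from h import *
print(manip.read_state())
for n in('top','scene'): c=grab(n,n+'0');print(c['pose'],c['fx'])
E
```

```text
pics
{'clock': 0.0, 'joints': array([-1.36561409e+00,  3.00452452e-01,  1.52156977e+00,  8.50759183e-06,
        1.32072784e+00, -6.65843370e-02]), 'qd': array([ 2.52544348e-03, -9.70417992e-04, -1.06225736e-03,  4.96393851e-04,
       -6.53224494e-05,  2.21053558e-03]), 'effort': array([-4.52463360e-05, -5.31810415e+01, -3.52743459e+01,  7.08816829e-02,
        2.42544775e-02, -1.19311371e-04]), 'eef_pos': array([ 147.59621583, -529.57295031,  223.90133923]), 'eef_rot': array([-1.64450032,  1.56963888,  1.76885679]), 'wrist_force': array([ 0.54102605, -0.14564356, -0.68962307]), 'moment': array([-0.00292304, -0.0412631 ,  0.01033035]), 'finger_gap': 94.03668438544034}
[[ 2.41028175e-02 -9.84424594e-01  1.74147272e-01  3.77956668e+02]
 [-9.99708557e-01 -2.39716729e-02  2.85671201e-03  1.24495537e+02]
 [ 1.36238388e-03 -1.74165373e-01 -9.84715475e-01  1.15059372e+03]
 [ 0.00000000e+00  0.00000000e+00  0.00000000e+00  1.00000000e+00]] 388.0140682729369
[[ 6.48666238e-01  4.30320411e-01 -6.27739162e-01  1.26251977e+03]
 [ 7.60811551e-01 -3.45020437e-01  5.49660515e-01 -5.05649804e+02]
 [ 1.99472982e-02 -8.34137424e-01 -5.51195848e-01  7.44279447e+02]
 [ 0.00000000e+00  0.00000000e+00  0.00000000e+00  1.00000000e+00]] 461.46553007832716
```

View pics/top0.png

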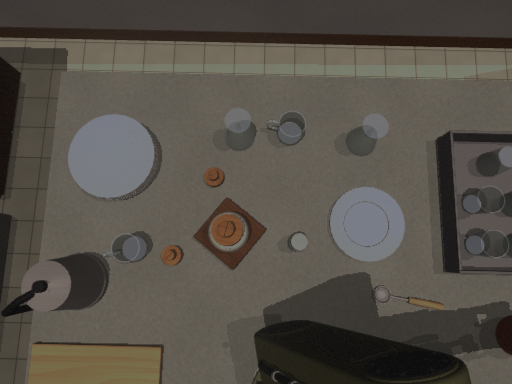

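View pics/scene0.png

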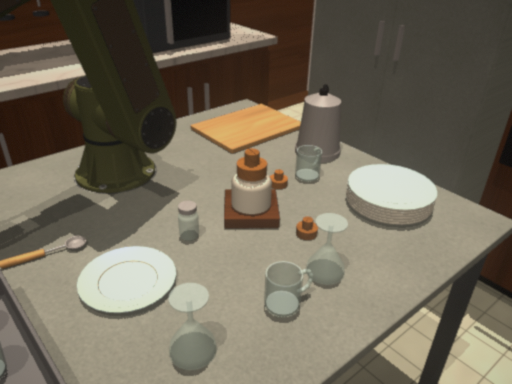

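The top view shows the jar and lid at about (228,232), the plate at (367,224), the small jar at (299,242), the mugs at (290,128) and (128,248), and the glasses at (240,130) and (367,135). Two small decoy lids are at (213,177) and (171,255).

Run:
```python
from h import *
c=pickle.load(open('top0.pkl','rb'));W=cloud(c);np.set_printoptions(precision=1,suppress=True)
def fit(m,l):
    p=W[m]; 
    m8=m.astype(np.uint8); q=p[:,:2].astype(np.float32)
    (x,y),r=cv2.minEnclosingCircle(q); print(l,len(p),'mean',p.mean(0),'med z',np.median(p[:,2]),'circ',x,y,r)
def win(u,v,r):
    m=np.zeros(W.shape[:2],bool);m[v-r:v+r,u-r:u+r]=1;return m
Z=W[...,2]
fit(win(228,228,30)&(Z>180),'knob'); fit(win(228,228,30)&(Z>150)&(Z<175),'captop')
fit(win(367,224,45)&(Z>10)&(Z<30),'platerim');fit(win(367,224,8),'platemid')
fit(win(228,232,45)&(Z>25)&(Z<45),'stand')
fit(win(299,242,14)&(Z>80),'smalljar')
for n,(u,v) in dict(mugA=(290,128),ga=(240,130),gb=(367,135),dec=(213,177),dec2=(171,255),mugB=(128,248)).items(): 
    fit(win(u,v,22)&(Z>10),n); print(np.nanpercentile(Z[win(u,v,22)],[50,90,100]))
print(Z[215:250:2,210:250:2])
s=pickle.load(open('scene0.pkl','rb'));W=cloud(s);Z=W[...,2]
fit(win(252,160,25)&(Z>180),'knob s');fit(win(252,165,30)&(Z>155)&(Z<172),'captop s'); fit(win(127,280,55)&(Z>12)&(Z<25),'plate s')
cv2.imwrite('pics/crop.png',cv2.resize(s['color'][130:240,160:300],None,fx=5,fy=5,interpolation=2))
cv2.imwrite('pics/crop2.png',cv2.resize(c['color'][190:280,180:320],None,fx=5,fy=5,interpolation=2))
```

```text
knob 208 mean [446.  191.5 194.9] med z 194.88022002880177 circ 446.4452209472656 191.64561462402344 19.63031578063965
captop 590 mean [445.3 190.9 161. ] med z 160.89682369098063 circ 446.48822021484375 191.64051818847656 40.35860061645508
platerim 2398 mean [ 483.8 -211.6   14.5] med z 14.080131173951145 circ 484.40045166015625 -207.97618103027344 109.7944107055664
platemid 256 mean [nan nan nan] med z nan circ 484.2666931152344 -210.55528259277344 31.92745018005371
stand 1397 mean [441.2 187.3  34.9] med z 34.83537921611696 circ 446.7452087402344 190.31875610351562 103.4420166015625
smalljar 240 mean [423.9   0.1  95.1] med z 95.29348268309502 circ 424.0024108886719 -0.4238203763961792 22.966846466064453
mugA 633 mean [759.7  26.1  57.1] med z 60.62754195929165 circ 760.7203369140625 35.102867126464844 54.2065544128418
[ 2.8 77.4 95.5]
ga 994 mean [735.6 172.4  94.7] med z 142.25717614400816 circ 742.5562133789062 173.29624938964844 44.87141036987305
[ 17.4 145.7 150.5]
gb 1120 mean [ 730.4 -193.3   90.7] med z 72.15829391287525 circ 735.7452392578125 -197.7760009765625 44.7574348
[... 2348 characters left out ...]
62.9 161.3 161.3 148.6 119.6
  120.2 116.8 113.1 110.1 111.   35.8  34.8  37. ]
 [ 31.8  39.9  33.4 109.4 111.9 116.2 117.7 117.  116.7 116.8 116.6 117.7
  115.1 112.  108.8 106.9  36.4  36.   38.5  32.3]
 [ 31.5  34.9  34.9  37.  103.2 107.3 114.1 111.8 116.2 113.1 112.7 114.1
  108.1 106.3  75.   34.9  36.5  34.9  35.4  33.8]]
knob s 159 mean [453.2 186.9 191.6] med z 194.0435493457885 circ 448.88739013671875 188.800537109375 21.040008544921875
captop s 323 mean [457.7 182.5 161.9] med z 161.48635348278935 circ 449.59832763671875 192.4908447265625 42.56028747558594
plate s 2287 mean [ 475.8 -209.8   15.5] med z 15.215284474399141 circ 422.2368469238281 -197.01841735839844 172.2312774658203
```

View pics/crop.png

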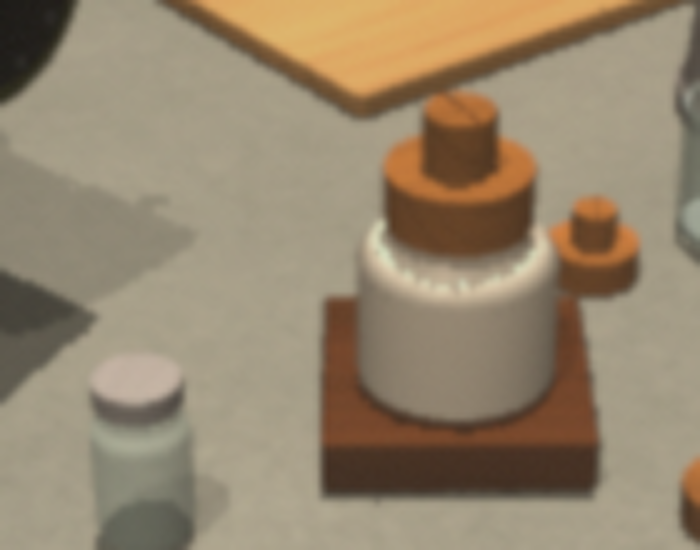

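View pics/crop2.png

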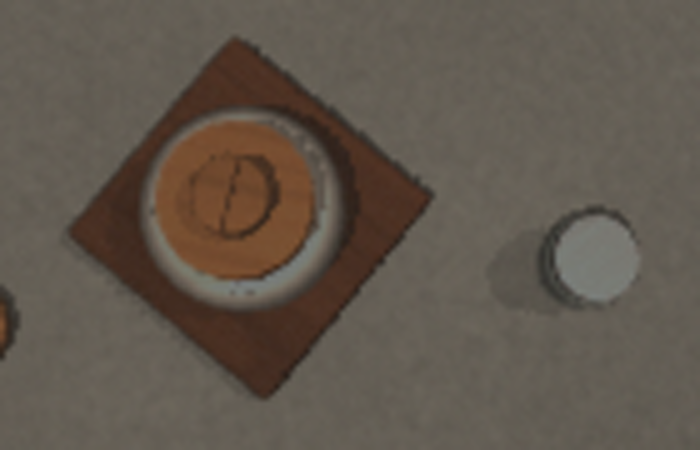

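Fits agree with the sizes given: lid axis at (446.5, 191.6), cap top at 161 mm, knob top at 195 mm, knob middle at about 181 mm. The plate centre is about (484, -208) and the small jar about (424, 0). Next I move to a point above the knob.

Emit:
jog_arm --series '[0, 0, 0, 0.15, 0.14, 0.04, 1, 0, 0, 0, 0.302, 0.28, 0.046, 1, 0, 0, 0, 0.302, 0.28, 0.046, 1, 0, 0, 0, 0.302, 0.28, 0.046, 1, 0, 0, 0, 0.302, 0.28, 0.046, 1, 0, 0, 0, 0.302, 0.28, 0.046, 1, 0, 0, 0, 0.302, 0.28, 0.046, 1, 0, 0, 0, 0.299, 0.721, 0.046, 1, 0, 0, 0, 0.299, 0.721, 0.046, 1, 0, 0, 0, 0.299, 0.721, 0.046, 1, 0, 0, 0, 0.299, 0.721, 0.046, 1, 0, 0, 0, 0.299, 0.721, 0.046, 1, 0, 0, 0, 0.299, 0.721, 0.046, 1, 0, 0, 0, 0.299, 0.721, 0.046, 1, 0, 0, 0, 0.299, 0.721, 0.046, 1, 0, 0, 0, 0.299, 0.721, 0.046, 1, 0, 0, 0, 0.299, 0.721, 0.046, 1]'

```text
clock: 2.22
eef_pos: [446.8, 190.0, 270.5]
eef_rot: [1.302, 1.571, -1.569]
wrist_force: [0.5, 0.5, 0.3]
finger_gap: 93.8
```

Run:
```python
from h import *
c=grab('wrist','w1');print(c['state']);W=cloud(c);Z=W[...,2]
m=(Z>186)&(Z<205);p=W[m];print(len(p),p.mean(0),cv2.minEnclosingCircle(p[:,:2].astype(np.float32)))
m=(Z>155)&(Z<168);p=W[m];print(len(p),p.mean(0),cv2.minEnclosingCircle(p[:,:2].astype(np.float32)))
```

```text
{'clock': 2.225, 'joints': array([ 3.26744373e-01,  1.21044465e-01,  1.62941631e+00, -1.20771198e-04,
        1.39117191e+00,  1.62732964e+00]), 'qd': array([-0.00366278, -0.00346789,  0.00025547, -0.00015265, -0.00020583,
        0.00322601]), 'effort': array([ 7.91619513e-01, -4.32040501e+01, -3.61764693e+01,  2.78764078e-02,
       -7.60779949e-02, -7.06674808e-03]), 'eef_pos': array([446.8443094 , 190.04468248, 270.45149903]), 'eef_rot': array([ 1.30243336,  1.57067094, -1.56892665]), 'wrist_force': array([0.48997154, 0.52149704, 0.34170891]), 'moment': array([0.0196831 , 0.0147744 , 0.02535181]), 'finger_gap': 93.78129463616065}
2233 [447.1126579  190.75149091 194.33237771] ((445.6507873535156, 190.5887451171875), 20.189796447753906)
4824 [450.24932374 191.57749995 160.66999809] ((445.3542175292969, 190.52587890625), 40.633358001708984)
```

View pics/w1.png

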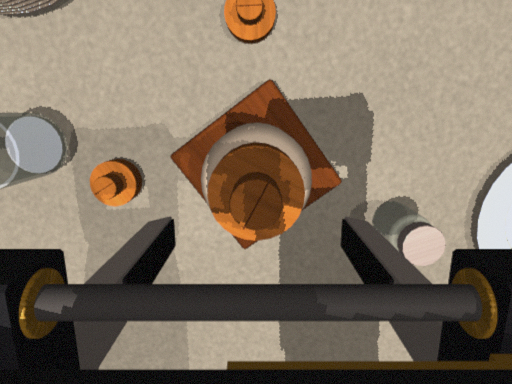

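The wrist view shows the knob near (255,200) and the cap around it, consistent with the lid axis at (446, 191). Next: turn clockwise 0.8 rad, lower to z = 185, and close.

Emit:
jog_arm --series '[0, 0, -0.18, 0, 0.0005, 0, 1, 0, 0, -0.36, 0, 0.0005, 0, 1, 0, 0, -0.54, 0, 0.0005, -0.02, 1, 0, 0, -0.72, 0, 0.0005, -0.04, 1, 0, 0, -0.8, 0, 0.0005, -0.06, 1, 0, 0, -0.8, 0, 0.0005, -0.075, 1, 0, 0, -0.8, 0, 0.0005, -0.0855, 1, 0, 0, -0.8, 0, 0.0005, -0.0855, 1, 0, 0, -0.8, 0, 0.0005, -0.0855, -1, 0, 0, -0.8, 0, 0.0005, -0.0855, -1, 0, 0, -0.8, 0, 0.0005, -0.0855, -1, 0, 0, -0.8, 0, 0.0005, -0.0855, -1, 0, 0, -0.8, 0, 0.0005, -0.0855, -1, 0, 0, -0.8, 0, 0.0005, -0.0855, -1]' --squeeze 45

```text
clock: 4.03
eef_pos: [446.6, 191.7, 184.9]
eef_rot: [1.116, 1.571, -2.553]
wrist_force: [-0.8, 0.3, -0.2]
finger_gap: 39.5
```

Run:
```python
from h import *
print(manip.read_state())
```

```text
{'clock': 4.025, 'joints': array([ 3.30065024e-01,  1.95997689e-01,  1.74664469e+00, -1.63234498e-05,
        1.19900788e+00,  2.42900264e+00]), 'qd': array([ 3.39280995e-06, -1.21279108e-03,  9.09858298e-04,  1.47499471e-03,
        4.75756691e-04,  3.53251499e-04]), 'effort': array([ 2.56235269e-02, -4.52434945e+01, -3.35079324e+01, -2.42097391e-02,
       -1.05725380e-01,  4.58721828e-03]), 'eef_pos': array([446.63108834, 191.69900691, 184.94555483]), 'eef_rot': array([ 1.11631683,  1.57073675, -2.55341119]), 'wrist_force': array([-0.75861077,  0.25341741, -0.22184827]), 'moment': array([0.05551384, 0.04452678, 0.03346815]), 'finger_gap': 39.47579609500596}
```

Gripped with the gap at 39.5 mm and low force. First unscrewing stroke: +2.4 rad, rising 3.8 mm.

Emit:
jog_arm --series '[0, 0, 0.16, 0, 0, 0.00025, -1, 0, 0, 0.32, 0, 0, 0.0005, -1, 0, 0, 0.48, 0, 0, 0.00076, -1, 0, 0, 0.64, 0, 0, 0.001, -1, 0, 0, 0.8, 0, 0, 0.00127, -1, 0, 0, 0.96, 0, 0, 0.0015, -1, 0, 0, 1.12, 0, 0, 0.0018, -1, 0, 0, 1.28, 0, 0, 0.002, -1, 0, 0, 1.44, 0, 0, 0.0023, -1, 0, 0, 1.6, 0, 0, 0.00255, -1, 0, 0, 1.76, 0, 0, 0.0028, -1, 0, 0, 1.92, 0, 0, 0.00305, -1, 0, 0, 2.08, 0, 0, 0.0033, -1, 0, 0, 2.24, 0, 0, 0.00357, -1, 0, 0, 2.4, 0, 0, 0.0038, -1, 0, 0, 2.4, 0, 0, 0.0038, -1]'

```text
clock: 6.02
eef_pos: [446.6, 191.7, 188.6]
eef_rot: [-1.593, 1.57, -2.864]
wrist_force: [-0.6, 0.1, -1.9]
finger_gap: 39.5
```

Run:
```python
from h import *
s=manip.read_state();print(s['joints'],s['wrist_force'],s['moment'])
c=grab('scene','s2')
cv2.imwrite('pics/s2c.png',cv2.resize(c['color'][100:240,160:340],None,fx=4,fy=4,interpolation=2))
```

```text
[3.30041274e-01 1.92085613e-01 1.74236073e+00 2.19708429e-05
 1.20753661e+00 3.00088849e-02] [-0.60644394  0.10483851 -1.86760045] [-0.02447526 -0.10093384 -0.033035  ]
```

View pics/s2c.png

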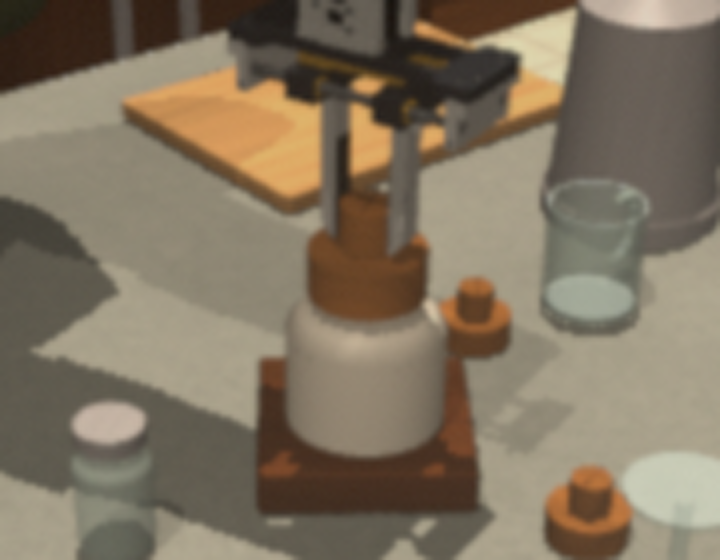

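The fingers hold the knob, at about (365,225), and forces are low. Second half of the stroke.

Emit:
jog_arm --series '[0, 0, 0.16, 0, 0, 0.00025, -1, 0, 0, 0.32, 0, 0, 0.0005, -1, 0, 0, 0.48, 0, 0, 0.00076, -1, 0, 0, 0.64, 0, 0, 0.001, -1, 0, 0, 0.8, 0, 0, 0.00127, -1, 0, 0, 0.96, 0, 0, 0.0015, -1, 0, 0, 1.12, 0, 0, 0.0018, -1, 0, 0, 1.28, 0, 0, 0.002, -1, 0, 0, 1.44, 0, 0, 0.0023, -1, 0, 0, 1.6, 0, 0, 0.00255, -1, 0, 0, 1.76, 0, 0, 0.0028, -1, 0, 0, 1.92, 0, 0, 0.00305, -1, 0, 0, 2.08, 0, 0, 0.0033, -1, 0, 0, 2.24, 0, 0, 0.00357, -1, 0, 0, 2.4, 0, 0, 0.0038, -1, 0, 0, 2.4, 0, 0, 0.0038, -1, 0, 0, 2.4, 0, 0, 0.0038, -1]'

```text
clock: 8.2
eef_pos: [446.6, 191.7, 192.5]
eef_rot: [2.116, 1.571, -3.042]
wrist_force: [-0.4, 0.2, -2.3]
finger_gap: 39.4
```

Run:
```python
from h import *
s=manip.read_state();print(s['joints'],s['wrist_force'],s['moment'])
```

```text
[ 3.30012059e-01  1.87905812e-01  1.73763524e+00  1.52793021e-05
  1.21611257e+00 -2.36581666e+00] [-0.36145269  0.17279529 -2.27828513] [ 0.11612497 -0.1248806   0.0265267 ]
```

Emit:
jog_arm --series '[0, 0, 0, 0, 0, 0, 0.5, 0, 0, 0, 0, 0, 0, 0.5, 0, 0, 0, 0, 0, 0, 0.5, 0, 0, 0, 0, 0, 0, 0.5, 0, 0, -0.16, 0, 0, 0, 0.5, 0, 0, -0.34, 0, 0, 0, 0.5, 0, 0, -0.52, 0, 0, 0, 0.5, 0, 0, -0.7, 0, 0, 0, 0.5, 0, 0, -0.88, 0, 0, 0, 0.5, 0, 0, -1.06, 0, 0, 0, 0.5, 0, 0, -1.24, 0, 0, 0, 0.5, 0, 0, -1.42, 0, 0, 0, 0.5, 0, 0, -1.6, 0, 0, 0, 0.5, 0, 0, -1.78, 0, 0, 0, 0.5, 0, 0, -1.96, 0, 0, 0, 0.5, 0, 0, -2.14, 0, 0, 0, 0.5, 0, 0, -2.32, 0, 0, 0, 0.5, 0, 0, -2.5, 0, 0, 0, 0.5, 0, 0, -2.5, 0, 0, 0, 0.5]'

```text
clock: 10.58
eef_pos: [446.7, 191.7, 192.6]
eef_rot: [1.158, 1.571, -0.211]
wrist_force: [-0.1, -0.2, -0.1]
finger_gap: 70.1
```

Run:
```python
from h import *
s=manip.read_state();print(s['joints'],s['wrist_force'],s['moment'])
c=grab('scene','s3');W=cloud(c);Z=W[...,2];m=np.zeros(Z.shape,bool);m[130:200,220:290]=1
h,e=np.histogram(Z[m],bins=np.arange(150,215,2));print(dict(zip(e[:-1],h)))
c=grab('wrist','w3');W=cloud(c);Z=W[...,2]
h,e=np.histogram(Z,bins=np.arange(150,215,2));print(dict(zip(e[:-1],h)))
```

```text
[ 3.30022538e-01  1.87847960e-01  1.73757322e+00 -1.59351899e-05
  1.21614661e+00  1.28149018e-01] [-0.1084653  -0.19921426 -0.13842432] [-0.03109222 -0.12041061  0.03200471]
{np.int64(150): np.int64(21), np.int64(152): np.int64(20), np.int64(154): np.int64(22), np.int64(156): np.int64(17), np.int64(158): np.int64(17), np.int64(160): np.int64(20), np.int64(162): np.int64(30), np.int64(164): np.int64(20), np.int64(166): np.int64(58), np.int64(168): np.int64(114), np.int64(170): np.int64(32), np.int64(172): np.int64(14), np.int64(174): np.int64(12), np.int64(176): np.int64(17), np.int64(178): np.int64(16), np.int64(180): np.int64(14), np.int64(182): np.int64(26), np.int64(184): np.int64(17), np.int64(186): np.int64(22), np.int64(188): np.int64(17), np.int64(190): np.int64(23), np.int64(192): np.int64(24), np.int64(194): np.int64(18), np.int64(196): np.int64(23), np.int64(198): np.int64(27), np.int64(200): np.int64(45), np.int64(202): np.int64(53), np.int64(204): np.int64(24), np.int64(206): np.int64(9), np.int64(208): np.int64(9), np.int64(210): np.int64(15), np.int64(212): np.int64(9)
[... 256 characters left out ...]
64(6056), np.int64(168): np.int64(1923), np.int64(170): np.int64(36), np.int64(172): np.int64(72), np.int64(174): np.int64(122), np.int64(176): np.int64(124), np.int64(178): np.int64(140), np.int64(180): np.int64(163), np.int64(182): np.int64(154), np.int64(184): np.int64(167), np.int64(186): np.int64(166), np.int64(188): np.int64(190), np.int64(190): np.int64(180), np.int64(192): np.int64(188), np.int64(194): np.int64(212), np.int64(196): np.int64(202), np.int64(198): np.int64(376), np.int64(200): np.int64(3666), np.int64(202): np.int64(1071), np.int64(204): np.int64(151), np.int64(206): np.int64(165), np.int64(208): np.int64(152), np.int64(210): np.int64(164), np.int64(212): np.int64(180)}
```

View pics/w3.png

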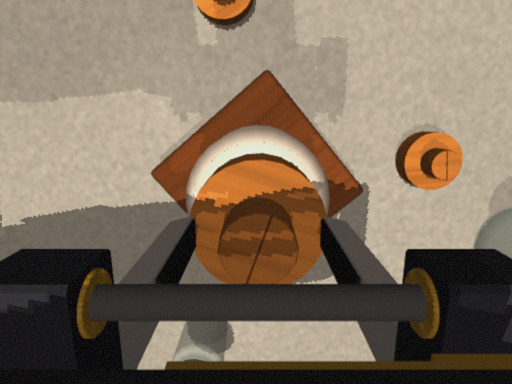

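The cap top is now at about 167.5 mm and the knob at 201 mm, so it has climbed about 7 mm. I finish turning back and regrip.

Emit:
jog_arm --series '[0, 0, -0.18, 0, 0, 0, 0.5, 0, 0, -0.36, 0, 0, 0, 0.5, 0, 0, -0.54, 0, 0, 0, 0.5, 0, 0, -0.72, 0, 0, 0, 0.5, 0, 0, -0.9, 0, 0, 0, 0.5, 0, 0, -1.08, 0, 0, 0, 0.5, 0, 0, -1.26, 0, 0, 0, 0.5, 0, 0, -1.44, 0, 0, 0, 0.5, 0, 0, -1.62, 0, 0, 0, 0.5, 0, 0, -1.8, 0, 0, 0, 0.5, 0, 0, -1.98, 0, 0, 0, 0.5, 0, 0, -2.16, 0, 0, 0, 0.5, 0, 0, -2.3, 0, 0, 0, 0.5, 0, 0, -2.3, 0, 0, 0, 0.5, 0, 0, -2.3, 0, 0, 0, -1, 0, 0, -2.3, 0, 0, 0, -1, 0, 0, -2.3, 0, 0, 0, -1, 0, 0, -2.3, 0, 0, 0, -1, 0, 0, -2.3, 0, 0, 0, -1]'

```text
clock: 13.05
eef_pos: [446.6, 191.7, 192.6]
eef_rot: [1.499, 1.571, -2.17]
wrist_force: [0.7, -0.7, 1.1]
finger_gap: 39.3
```

Emit:
jog_arm --series '[0, 0, 0.16, 0, 0, 0.00025, -1, 0, 0, 0.32, 0, 0, 0.0005, -1, 0, 0, 0.48, 0, 0, 0.00076, -1, 0, 0, 0.64, 0, 0, 0.001, -1, 0, 0, 0.8, 0, 0, 0.00127, -1, 0, 0, 0.96, 0, 0, 0.0015, -1, 0, 0, 1.12, 0, 0, 0.0018, -1, 0, 0, 1.28, 0, 0, 0.002, -1, 0, 0, 1.44, 0, 0, 0.0023, -1, 0, 0, 1.6, 0, 0, 0.00255, -1, 0, 0, 1.76, 0, 0, 0.0028, -1, 0, 0, 1.92, 0, 0, 0.00305, -1, 0, 0, 2.08, 0, 0, 0.0033, -1, 0, 0, 2.24, 0, 0, 0.00357, -1, 0, 0, 2.4, 0, 0, 0.0038, -1, 0, 0, 2.4, 0, 0, 0.0038, -1]'

```text
clock: 15.05
eef_pos: [446.7, 191.7, 196.4]
eef_rot: [1.807, 1.571, 0.537]
wrist_force: [1.0, 0.3, 0.9]
finger_gap: 39.1
```

Run:
```python
from h import *
s=manip.read_state();print(s['joints'],s['wrist_force'],s['moment'])
```

```text
[3.30083133e-01 1.83876482e-01 1.73289198e+00 4.40938702e-05
 1.22462614e+00 2.98314464e-02] [0.98296406 0.32936666 0.94992798] [-0.01422894 -0.12713249  0.07026855]
```

Good. Fourth half-stroke.

Emit:
jog_arm --series '[0, 0, 0.16, 0, 0, 0.00025, -1, 0, 0, 0.32, 0, 0, 0.0005, -1, 0, 0, 0.48, 0, 0, 0.00076, -1, 0, 0, 0.64, 0, 0, 0.001, -1, 0, 0, 0.8, 0, 0, 0.00127, -1, 0, 0, 0.96, 0, 0, 0.0015, -1, 0, 0, 1.12, 0, 0, 0.0018, -1, 0, 0, 1.28, 0, 0, 0.002, -1, 0, 0, 1.44, 0, 0, 0.0023, -1, 0, 0, 1.6, 0, 0, 0.00255, -1, 0, 0, 1.76, 0, 0, 0.0028, -1, 0, 0, 1.92, 0, 0, 0.00305, -1, 0, 0, 2.08, 0, 0, 0.0033, -1, 0, 0, 2.24, 0, 0, 0.00357, -1, 0, 0, 2.4, 0, 0, 0.0038, -1, 0, 0, 2.45, 0, 0, 0.0039, -1, 0, 0, 2.45, 0, 0, 0.0039, -1]'

```text
clock: 17.18
eef_pos: [446.6, 191.7, 200.2]
eef_rot: [0.093, 1.571, 1.269]
wrist_force: [-0.7, -0.7, 0.4]
finger_gap: 39.5
```

Run:
```python
from h import *
s=manip.read_state();print(s['joints'],s['wrist_force'],s['moment'])
```

```text
[ 3.30092876e-01  1.79929900e-01  1.72812931e+00  2.55112289e-05
  1.23351583e+00 -2.41737363e+00] [-0.74473767 -0.7255972   0.3712642 ] [ 0.17411989 -0.06400013  0.06749847]
```

That makes 1.54 turns. A gentle 2 mm lift will show whether it is free.

Emit:
jog_arm --series '[0, 0, 0, 0, 0, 0.001, -1, 0, 0, 0, 0, 0, 0.002, -1, 0, 0, 0, 0, 0, 0.002, -1]'

```text
clock: 17.55
eef_pos: [446.6, 191.7, 202.2]
eef_rot: [2.218, 1.571, -2.886]
wrist_force: [1.3, -0.0, -2.6]
finger_gap: 39.4
```

Emit:
jog_arm --series '[0, 0, 0, 0, 0, 0.001, -1, 0, 0, 0, 0, 0, 0.002, -1, 0, 0, 0, 0, 0, 0.002, -1]'

```text
clock: 17.92
eef_pos: [446.7, 191.7, 204.3]
eef_rot: [-1.103, 1.571, 0.078]
wrist_force: [0.4, 1.0, -2.3]
finger_gap: 39.4
```

Run:
```python
from h import *
for i in range(3):
  c=grab('wrist','w4');s=c['state'];print(s['wrist_force'],s['moment'],s['eef_pos'])
W=cloud(c);Z=W[...,2]
print(np.median(Z[(Z>165)&(Z<186)]),np.median(Z[(Z>200)&(Z<220)]))
h,e=np.histogram(Z,bins=np.arange(160,218,2));print(list(zip(e[:-1].tolist(),h.tolist())))
```

```text
[ 0.41184656  1.04271971 -2.31374397] [ 0.13676152 -0.11100228 -0.04251202] [446.66447705 191.70136673 204.32032789]
[ 0.01628546 -0.08048027 -1.25151945] [ 0.10294899 -0.03352234  0.04024729] [446.65606659 191.70250316 204.27533321]
[ 0.35975429  0.66718587 -1.71894219] [ 0.06961694 -0.10330622 -0.00839088] [446.65864262 191.69563144 204.24552537]
179.1884285504136 212.97611365041018
[(160, 32), (162, 41), (164, 42), (166, 29), (168, 40), (170, 35), (172, 40), (174, 46), (176, 191), (178, 5062), (180, 578), (182, 43), (184, 61), (186, 96), (188, 87), (190, 105), (192, 131), (194, 108), (196, 137), (198, 136), (200, 126), (202, 157), (204, 148), (206, 157), (208, 204), (210, 470), (212, 4016), (214, 481)]
```

The lid is free: the cap top is at 179 mm and the load about 1.7 N, a plausible lid weight. I lift it straight up 40 mm, then carry it while turning back clockwise to stay within q6's range.

Emit:
jog_arm --series '[0, 0, 0, 0, 0, 0.005, -1, 0, 0, 0, 0, 0, 0.015, -1, 0, 0, 0, 0, 0, 0.027, -1, 0, 0, 0, 0, 0, 0.037, -1, 0, 0, 0, 0, 0, 0.04, -1, 0, 0, 0, 0, 0, 0.04, -1, 0, 0, -0.12, 0, 0, 0.04, -1, 0, 0, -0.24, 0, 0, 0.04, -1, 0, 0, -0.36, 0, 0, 0.04, -1, 0, 0, -0.48, 0, 0, 0.04, -1, 0, 0, -0.6, 0, 0, 0.04, -1, 0, 0, -0.72, 0, 0, 0.04, -1, 0, 0, -0.84, 0, 0, 0.04, -1, 0, 0, -0.96, 0, 0, 0.04, -1, 0, 0, -1.08, 0, 0, 0.04, -1, 0, 0, -1.2, 0, 0, 0.04, -1, 0, 0, -1.32, 0, 0, 0.04, -1, 0, 0, -1.44, 0, 0, 0.04, -1, 0, 0, -1.5, 0, 0, 0.04, -1, 0, 0, -1.5, 0, 0, 0.04, -1]'

```text
clock: 20.58
eef_pos: [446.5, 191.7, 243.9]
eef_rot: [-2.527, 1.57, -2.847]
wrist_force: [-1.0, -0.1, -2.4]
finger_gap: 39.6
```

Emit:
jog_arm --series '[0, 0, 0, 0.003, -0.012, 0, -1, 0, 0, 0, 0.006, -0.036, 0, -1, 0, 0, 0, 0.01, -0.065, 0, -1, 0, 0, 0, 0.015, -0.095, 0, -1, 0, 0, 0, 0.02, -0.125, 0, -1, 0, 0, 0, 0.024, -0.155, 0, -1, 0, 0, 0, 0.027, -0.185, 0, -1, 0, 0, 0, 0.03, -0.215, 0, -1, 0, 0, 0, 0.033, -0.245, 0, -1, 0, 0, 0, 0.035, -0.275, 0, -1, 0, 0, 0, 0.036, -0.305, 0, -1, 0, 0, 0, 0.037, -0.335, 0, -1, 0, 0, 0, 0.038, -0.362, 0, -1, 0, 0, 0, 0.038, -0.383, 0, -1, 0, 0, 0, 0.038, -0.395, 0, -1, 0, 0, 0, 0.038, -0.4, 0, -1, 0, 0, 0, 0.038, -0.4, 0, -1]'

```text
clock: 22.7
eef_pos: [484.7, -208.1, 244.2]
eef_rot: [2.174, 1.571, 1.854]
wrist_force: [0.5, -0.2, -0.9]
finger_gap: 39.3
```

Run:
```python
from h import *
s=manip.read_state();print(s['joints'],s['wrist_force'],s['eef_pos'],s['finger_gap'])
c=grab('scene','s5');c=grab('wrist','w5');t=grab('top','t5')
W=cloud(t);Z=W[...,2]
```

```text
[-4.75038573e-01  2.34406143e-01  1.55720394e+00  9.91443253e-05
  1.35007420e+00 -1.72631895e+00] [ 0.52756802 -0.1576856  -0.9482363 ] [ 484.67005422 -208.09144034  244.24413846] 39.27675652431932
```

View pics/s5.png

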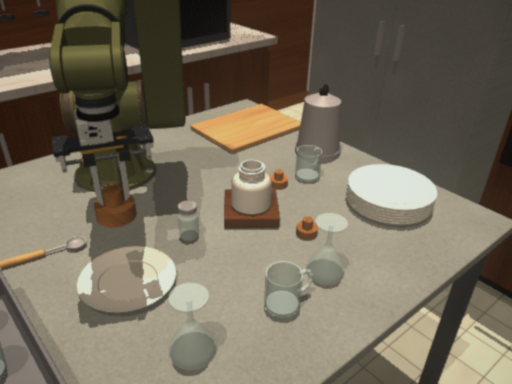

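View pics/w5.png

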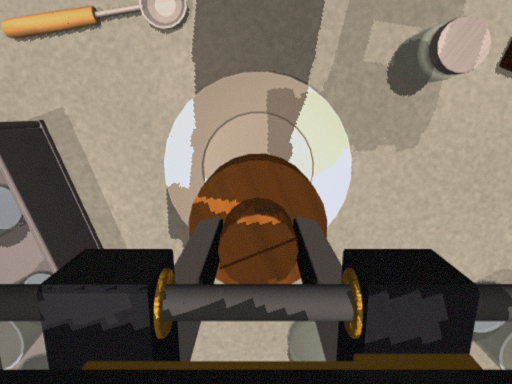

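The scene shows the jar open and its neck visible at (252,170), with the lid held at (115,208) and nothing else moved. The wrist view shows the plate (centre ~(258,165)) below the lid. A quick check of the plate centre from the scene camera:

Run:
```python
from h import *
from scipy.optimize import least_squares
for f,win in(('w5',None),('s5',None),('top0',None)):
    c=pickle.load(open(f+'.pkl','rb'));W=cloud(c);Z=W[...,2]
    d=np.hypot(W[...,0]-484,W[...,1]+208)
    m=(Z>10)&(Z<25)&(d<135);p=W[m][:,:2]
    a=np.arctan2(p[:,1]+208,p[:,0]-484); b=((a+np.pi)/(2*np.pi)*60).astype(int)
    r=np.hypot(p[:,0]-484,p[:,1]+208); q=np.array([p[b==k][np.argmax(r[b==k])] for k in range(60) if (b==k).sum()>8 and r[b==k].max()>95])
    s=least_squares(lambda x:np.hypot(q[:,0]-x[0],q[:,1]-x[1])-110,[484,-208],loss='soft_l1');print(f,len(q),s.x,np.abs(s.fun).mean())
c=pickle.load(open('w5.pkl','rb'));W=cloud(c);Z=W[...,2];h,e=np.histogram(Z,bins=np.arange(200,264,2));print(list(zip(e[:-1].tolist(),h.tolist())))
```

```text
w5 44 [ 484.53827641 -209.53005139] 0.5777139764486027
s5 60 [ 483.59605863 -207.81522387] 1.097865626758895
top0 60 [ 484.54880347 -207.98341407] 1.2667744947683492
[(200, 34), (202, 36), (204, 43), (206, 35), (208, 38), (210, 28), (212, 46), (214, 45), (216, 227), (218, 5083), (220, 528), (222, 46), (224, 69), (226, 86), (228, 89), (230, 105), (232, 125), (234, 110), (236, 149), (238, 125), (240, 139), (242, 149), (244, 150), (246, 169), (248, 188), (250, 489), (252, 4081), (254, 409), (256, 124), (258, 121), (260, 121)]
```

All three cameras put the plate centre within 2 mm of the TCP. The lid's lower edge is at about 186, so contact comes after about 181 mm. I lower 170 mm and then creep.

Emit:
jog_arm --series '[0, 0, 0, 0, 0, -0.006, -1, 0, 0, 0, 0, 0, -0.018, -1, 0, 0, 0, 0, 0, -0.034, -1, 0, 0, 0, 0, 0, -0.052, -1, 0, 0, 0, 0, 0, -0.07, -1, 0, 0, 0, 0, 0, -0.088, -1, 0, 0, 0, 0, 0, -0.106, -1, 0, 0, 0, 0, 0, -0.122, -1, 0, 0, 0, 0, 0, -0.136, -1, 0, 0, 0, 0, 0, -0.148, -1, 0, 0, 0, 0, 0, -0.158, -1, 0, 0, 0, 0, 0, -0.165, -1, 0, 0, 0, 0, 0, -0.169, -1, 0, 0, 0, 0, 0, -0.171, -1, 0, 0, 0, 0, 0, -0.173, -1, 0, 0, 0, 0, 0, -0.175, -1, 0, 0, 0, 0, 0, -0.177, -1, 0, 0, 0, 0, 0, -0.178, -1, 0, 0, 0, 0, 0, -0.178, -1]'

```text
clock: 25.22
eef_pos: [484.6, -208.3, 66.2]
eef_rot: [2.933, 1.571, 2.614]
wrist_force: [0.3, -0.2, -2.1]
finger_gap: 39.8
```

Emit:
jog_arm --series '[0, 0, 0, 0, 0, -0.0005, -1, 0, 0, 0, 0, 0, -0.001, -1, 0, 0, 0, 0, 0, -0.0015, -1, 0, 0, 0, 0, 0, -0.002, -1, 0, 0, 0, 0, 0, -0.002, -1]'

```text
clock: 25.85
eef_pos: [484.6, -208.3, 64.2]
eef_rot: [-2.836, 1.571, 3.128]
wrist_force: [0.4, -0.3, -0.8]
finger_gap: 39.3
```

Emit:
jog_arm --series '[0, 0, 0, 0, 0, -0.0005, -1, 0, 0, 0, 0, 0, -0.001, -1, 0, 0, 0, 0, 0, -0.001, -1]'

```text
clock: 26.22
eef_pos: [484.6, -208.3, 63.2]
eef_rot: [2.958, 1.571, 2.638]
wrist_force: [0.1, 0.9, -2.3]
finger_gap: 39.4
```

Run:
```python
from h import *
for i in range(4):
  c=grab('wrist','w6');s=c['state'];print(s['wrist_force'],s['eef_pos'])
W=cloud(c);Z=W[...,2];h,e=np.histogram(Z,bins=np.arange(30,80,2));print(list(zip(e[:-1].tolist(),h.tolist())))
m=(Z>30)&(Z<46);print(np.median(Z[(Z>35)&(Z<42)]))
```

```text
[ 0.07965969  0.91558436 -2.31932657] [ 484.64138146 -208.28956779   63.20646636]
[-0.05251508 -0.6110072  -2.17625211] [ 484.64196159 -208.30411684   63.23941784]
[-0.14439852  1.25589993 -2.29406225] [ 484.65819054 -208.29332342   63.25996614]
[ 0.76399125  0.35205366 -0.90426072] [ 484.6470453  -208.30418621   63.2346682 ]
[(30, 36), (32, 43), (34, 45), (36, 2372), (38, 3438), (40, 26), (42, 58), (44, 75), (46, 90), (48, 102), (50, 110), (52, 131), (54, 117), (56, 133), (58, 133), (60, 148), (62, 137), (64, 168), (66, 160), (68, 261), (70, 2279), (72, 2491), (74, 115), (76, 112)]
38.153130289027104
```

Emit:
jog_arm --series '[0, 0, 0, 0, 0, -0.0003, -1, 0, 0, 0, 0, 0, -0.0005, -1, 0, 0, 0, 0, 0, -0.0005, -1]'

```text
clock: 26.8
eef_pos: [484.6, -208.3, 62.7]
eef_rot: [3.036, 1.571, 2.716]
wrist_force: [-0.5, 0.1, -2.5]
finger_gap: 39.6
```

Emit:
jog_arm --series '[0, 0, 0, 0, 0, -0.0003, -1, 0, 0, 0, 0, 0, -0.0005, -1, 0, 0, 0, 0, 0, -0.0005, -1]'

```text
clock: 27.18
eef_pos: [484.7, -208.3, 62.7]
eef_rot: [-0.548, 1.571, -0.868]
wrist_force: [-3.3, 0.6, 5.7]
finger_gap: 39.3
```

Contact (+5.7 N). I release slowly, then lift clear.

Emit:
jog_arm --series '[0, 0, 0, 0, 0, 0, -0.1, 0, 0, 0, 0, 0, 0, 0, 0, 0, 0, 0, 0, 0, 0.3, 0, 0, 0, 0, 0, 0, 0.6, 0, 0, 0, 0, 0, 0, 0.6, 0, 0, 0, 0, 0, 0, 0.6, 0, 0, 0, 0, 0, 0.01, 0.6, 0, 0, 0, 0, 0, 0.03, 0.6, 0, 0, 0, 0, 0, 0.06, 0.6, 0, 0, 0, 0, 0, 0.1, 0.6, 0, 0, 0, 0, 0, 0.14, 0.6, 0, 0, 0, 0, 0, 0.18, 0.6, 0, 0, 0, -0.03, -0.05, 0.18, 0.6, 0, 0, 0, -0.07, -0.1, 0.18, 0.6, 0, 0, 0, -0.1, -0.15, 0.18, 0.6, 0, 0, 0, -0.1, -0.15, 0.18, 0.6]'

```text
clock: 29.18
eef_pos: [382.6, -360.8, 242.9]
eef_rot: [-1.005, 1.57, -1.329]
wrist_force: [0.6, 0.0, 1.3]
finger_gap: 75.1
```

Run:
```python
from h import *
print(manip.read_state())
c=grab('scene','s7');t=grab('top','t7')
for c,n in((c,'s'),(t,'t')):
    W=cloud(c);Z=W[...,2];d=np.hypot(W[...,0]-484,W[...,1]+208)
    for a,b,r in((66,80,50),(34,44,50)):
        m=(Z>a)&(Z<b)&(d<r);p=W[m];print(n,len(p),p.mean(0),cv2.minEnclosingCircle(p[:,:2].astype(np.float32)))
    m=(Z>34)&(Z<44)&(d<50);p=W[m];A=np.c_[p[:,:2],np.ones(len(p))];print('tilt',np.linalg.lstsq(A,p[:,2],rcond=None)[0])
a=pickle.load(open('top0.pkl','rb'))
W0,W1=cloud(a),cloud(t)
for n,(u,v) in dict(sj=(299,242),mugA=(290,128),ga=(240,130),gb=(367,135),mugB=(128,248)).items():
    s=np.s_[v-22:v+22,u-22:u+22]; print(n,[W[s][W[s][...,2]>40].mean(0).round(1) for W in(W0,W1)])
```

```text
{'clock': 29.175, 'joints': array([-8.25561156e-01,  2.31537818e-01,  1.56396949e+00, -3.37636839e-04,
        1.34548762e+00, -2.07198923e+00]), 'qd': array([ 0.07882072, -0.00968582,  0.01432161,  0.01254408,  0.00026171,
        0.05529183]), 'effort': array([-3.66716534e+00, -4.89518881e+01, -3.60716057e+01, -3.23623549e-01,
        6.45048076e-04, -9.69944112e-01]), 'eef_pos': array([ 382.61201089, -360.80098621,  242.85940507]), 'eef_rot': array([-1.0045577 ,  1.57011398, -1.32885062]), 'wrist_force': array([0.57288911, 0.01688756, 1.29411051]), 'moment': array([ 0.07393833, -0.13921317, -0.04784822]), 'finger_gap': 75.06698932860573}
s 203 [ 488.57171256 -209.32027306   71.9077762 ] ((485.67901611328125, -208.1089630126953), 20.478879928588867)
s 483 [ 496.20586302 -212.87082712   38.72184556] ((486.3720397949219, -208.70460510253906), 41.8109130859375)
tilt [-1.31865335e-02  9.14969285e-03  4.72127835e+01]
t 159 [ 484.49523805 -206.94665125   72.20411608] ((485.1175231933594, -207.01219177246094), 19.59674835205078)
t 438 [ 483.49580788 -204.64319052   38.69089298] ((484.49688720703125, -207.4216766357422), 40.804473876953125)
tilt [ 1.20305714e-03 -5.02881794e-03  3.70801065e+01]
sj [array([422.9,   2.8,  89.2]), array([422.9,   2.9,  89. ])]
mugA [array([759.5,  25.2,  71.7]), array([759.5,  24.8,  71.7])]
ga [array([740.2, 173.4, 119.9]), array([740.1, 173.2, 119.5])]
gb [array([ 733.8, -196.6,  115.9]), array([ 733.9, -196.4,  115.4])]
mugB [array([395.5, 472.3,  72.3]), array([395.6, 472.1,  72.1])]
```

View pics/s7.png

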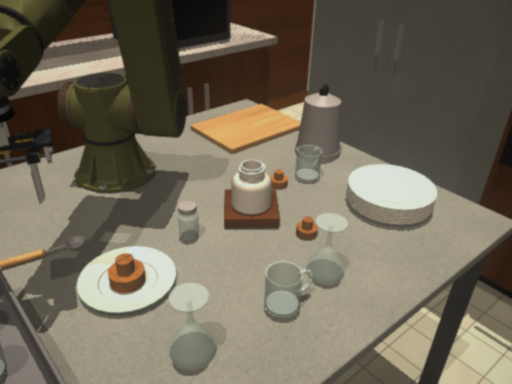

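View pics/t7.png

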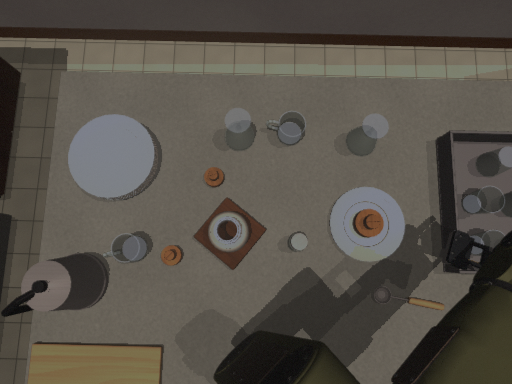

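The lid sits knob up in the middle of the plate, at scene (127,275) and top (368,222). It is flat and level, and the bystanders are unmoved. I let the arm settle, then hand in.

Emit:
jog_arm --series '[0, 0, 0, 0, 0, 0, 0.6, 0, 0, 0, 0, 0, 0, 0.6, 0, 0, 0, 0, 0, 0, 0.6]'

```text
clock: 29.65
eef_pos: [385.1, -357.8, 242.3]
eef_rot: [0.999, 1.571, 0.68]
wrist_force: [-0.4, -0.8, 0.1]
finger_gap: 75.2
```

Run:
```python
from h import *
s=manip.read_state();print(s['clock'],abs(s['qd']).max(),s['wrist_force']);print(manip.sign_off())
```

```text
29.65 0.0069047558585274135 [-0.4372324  -0.84184429  0.073021  ]
the job is handed in; nothing more can be done
None
```

I unscrewed the big jar's lid about 1.54 turns with one regrip, lifted it straight off, and set it down knob up in the middle of the dinner plate. I then released it, backed the arm away and handed the job in at 29.65 s. The hand-in gave no verdict.

- **Placement:** the last camera checks put the lid's axis within about 3 mm of the plate's centre. It is level to about 0.015 rad.
- **Resting height:** the cap top reads 38.7 mm, against 38 mm expected for a lid lying flat on the plate.
- **Bystanders:** the small jar, mugs and glasses measure within 0.5 mm of where they started.
- **Forces:** the highest wrist force I read was about 6 N, as the lid touched the plate. I only read it at the end of each move.
- **Disagreement:** touchdown came about 0.5 to 1 mm lower than I had calculated, which is within the camera calibration error. No check failed.

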